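# Third hand: press a heatsink against the power transistors

## Robot

A 6-joint arm with a two-finger parallel gripper is mounted at the origin on the work surface. World frame = base frame: x ahead of the robot, y to its left, z up, the work surface at z = 0. Lengths are in mm, angles in rad, forces in N, time in s.
With the tool pointing down it reaches from about 400 to 825 mm from the base axis. Payload 7 kg.
Tool frame: the origin (TCP) lies at the very end of the fingers, on their centre line; the grasp point (between the pads) lies 19 mm behind it; z points along the fingers, y is the line along which they close (so a half turn about z gives the same grasp; the last joint's range is limited). The gripper opens to 88 mm and grips with 3 to 60 N. Pads are 19 mm wide; open, the fingers measure 130 mm over their backs; the gripper's body (78 mm by 193 mm) begins 47 mm behind the grasp point.
Start: joints at [1.462, 0.359, 0.012, 0, -1.224, -0.288], TCP at [260.873, 622.528, 226.561] pointing down, gripper open.
Joint ranges: [-3.07, 3.07], [-1.43, 2.12], [-1.02, 1.25], [-3.03, 1.67], [-3.05, -0], [-3.03, 3.03]. Speed limits (rad/s): [2.39, 2.39, 3.01, 3.14, 3.14, 3.14].

## Interface

Orientations are given as a unit quaternion [x, y, z, w].
In Python, from plant import bot gives the robot as it stands. Calls block until the motion is done:
- bot.move_ptp(position, orientation): joint-space move of the TCP to a pose.
- bot.line_to(position, velocity=150, ori=None): straight line of the TCP; ori=None keeps the orientation; velocity is the mean speed in mm/s.
- bot.move_joints(angles): joint-space move.
- bot.move_gripper(opening, force=None): finger opening in mm; force is the grip in N (None keeps the last); returns when the fingers have stopped.
- bot.pause(seconds).
- bot.solve_ik(position, orientation): joint angles nearest the present ones, or None.
- bot.read_state(): the state.
- bot.camera(name): name is "side" or "top"; returns the picture (400x640x3 uint8, red, green, blue); there is no depth.
- bot.get_calibration(name): a dict with "fx", "fy", "cx", "cy" (pixels), "view" (4x4, takes a point from world to camera coordinates). Camera axes: x right, y up, looking along -z (the intrinsics and any distortion apply to the point x, -y, -z); pixel columns grow to the right and rows downward; lengths in mm; the calibration is good to about 2 mm. A picture is of the moment at which its call begins. get_calibration takes no time and is no camera call.
A pose or a line that the arm cannot do raises bot.Unreachable and nothing moves.
- bot.close_job(): hands the job in; it is judged then, once.
The state is a dict: "t": time; "joint_pos": joint angles; "qvel": joint speeds; "tau": joint torques, N m; "tcp_pos": TCP position; "eef_rot": TCP orientation; "contact_force": force on the tool from outside, world axes, zero at the start; "moment": the same for the moment, N m; "width": finger opening in mm; "finger_force": force on a finger pad.
Only numpy, scipy, OpenCV 4.12 (cv2) and the standard library are available. Lean on these libraries where they do the work, as an engineer would, in place of code of your own. Each camera call takes 0.05 s, during which the arm holds its last target. There are 200 camera calls.

## Task

Take the finned aluminium heatsink from the bench and stand it upright on the power board, flat face against the three power transistors and between the white end marks printed on the board, setting it down without dropping it. Press it squarely against all three transistors with a steady 12 newtons or so (8 to 18 is fine, more than 25 would bend their leads) and stay like that: finish with the gripper still holding the heatsink pressed, at least 3 seconds in all, so that I can put the screws in. Leave the meter, screwdriver, screw tray and spool where they are.

Things in the scene. Friction and masses are not known exactly. Their poses are not given: they have to be found in the camera images.
- heatsink: Loose plain aluminium finned extrusion standing upright, 32 mm deep (x), 100 long (y), 60 high, 0.2 to 0.34 kg. Origin: centre of its underside. Flat face at x = +16 mm with a dark nut groove along it; 11 upright fins, tips at x = -16 mm. Grip it across x by its upper half: fingers under 30 mm above its underside would meet the transistors.
- heatsink_face (a point): Point on the heatsink's flat face (+x side), at mid length, at the level of its underside. Axes as the heatsink.
- board: Green board, 140 (x) by 170 mm (y), top 40 mm above its origin (on the mat, under its centre), clamped in a fixed holder 250 mm long in y, lips 5 mm above the board at y = +-82 to +-92. x points from the bare near strip for the heatsink (x = -70 to -22) to the parts side, y along the transistor row. Capacitors 26 mm wide, 40 high at x = 40, y = +-60; other parts behind the row at most 14 high.
- transistors: The row of three transistors as a group (frame fixed to the board): origin at mid row, in the plane of the unpressed tab faces, on the board's top (board x = -22, y = 0, z = 40 mm). Axes as the board; the faces look to -x. White end marks on the board at y = +-55 mm leave the heatsink 5 mm at each end; the screws go into sliding nuts. The board is smooth (friction 0.25).
- q_left: One of three equal black flat power transistors on springy leads, metal tab face to -x, 16 mm wide (y), 5 thick, from 7 to 28 mm above the board. Origin: on its tab face, mid width, at board level; axes as the board. At y = +32 mm of the row. Pressed along +x it yields 1 mm per 1.5 N (all three: 4.5 N per mm), at most 8 mm, and springs back.
- q_mid: The middle transistor, same as q_left, at y = 0 of the row.
- q_right: The third transistor, same as q_left, at y = -32 mm of the row.
- meter: Bystander: multimeter lying on its back, 150 (x) by 75 (y) by 42 mm high, loose; origin at the centre of its underside. It lies on the other side of the board from the heatsink (either may be left or right).
- screwdriver: Bystander: screwdriver lying beyond the board, loose.
- screw_tray: Bystander: small black open tray of screws, 85 by 60 by 22 mm, loose.
- spool: Bystander: solder spool standing on its flange, 56 mm across, 40 mm high, loose.
Mind the look-alikes: they are no part of the job. Several things look just like the heatsink: the one meant starts farthest to the robot's left.

How it is judged:
By the outcome, as a careful person would: the job done as asked, in the order asked, and still so for the second after the job is handed in, while the arm keeps its last pose, push and grip.
It also fails if it takes over 54 s, if anything falls off the work surface, if the arm or the gripper's body presses on something with over 40 N, if the wrist force passes 120 N, or if a joint passes its speed limit or range.

## Working session

There is one attempt and no reset: what is moved stays moved. The work goes in short steps, each a Python script; the robot and the scene stay as the last script left them, time stands still between calls to the robot, and variables do not carry over. Pictures are saved under pics/ and viewed, at most 10 in all, crops included, and the job is handed in when it is done.

```bash
mkdir -p pics; ls; python3 - <<'E'
from plant import bot
import cv2,numpy as np
for n in("top","side"):
    im=bot.camera(n); cv2.imwrite(f"pics/{n}0.png",im[:,:,::-1]); c=bot.get_calibration(n); print(n,c)
s=bot.read_state(); print(s)
E
```

```text
pics
top {'fx': 405.6043801850847, 'fy': 405.6043801850847, 'cx': 325.7012318960645, 'cy': 200.61155866619916, 'view': array([[ 1.57556578e-02, -9.99872935e-01, -2.42350370e-03,
        -1.38459736e+02],
       [ 9.84481322e-01,  1.50893440e-02,  1.74839467e-01,
        -5.56827846e+02],
       [-1.74780682e-01, -5.14060493e-03,  9.84593971e-01,
        -1.06302379e+03],
       [ 0.00000000e+00,  0.00000000e+00,  0.00000000e+00,
         1.00000000e+00]])}
side {'fx': 450.1197754306984, 'fy': 450.1197754306984, 'cx': 313.9559114960546, 'cy': 202.87920360115112, 'view': array([[ 7.03469068e-01, -7.10584241e-01, -1.41882249e-02,
        -5.12699177e+02],
       [ 5.45303670e-01,  5.26825072e-01,  6.51996358e-01,
        -2.74574831e+02],
       [-4.55823625e-01, -4.66396162e-01,  7.58089337e-01,
        -1.43420615e+03],
       [ 0.00000000e+00,  0.00000000e+00,  0.00000000e+00,
         1.00000000e+00]])}
{'t': 0.1, 'joint_pos': array([ 1.46211781e+00,  3.59313922e-01,  1.11894134e-02, -3.22783610e-04,
       -1.22412442e+00, -2.88108043e-01]), 'qvel': array([-0.00034621, -0.00289418,  0.00135041,  0.00207152, -0.0001878 ,
       -0.00025618]), 'tau': array([-2.84429865e-03, -5.84163630e+01,  2.93752921e+01,  7.01549962e+00,
        1.01675437e-02, -4.92768561e-05]), 'tcp_pos': array([260.70521033, 622.15536491, 225.73163523]), 'eef_rot': array([ 9.80373417e-01, -1.97148199e-01, -8.60675589e-05,  7.36977549e-04]), 'contact_force': array([-0.65371266, -0.24645865, -0.24268705]), 'moment': array([-0.00884007,  0.05944282,  0.00105326]), 'finger_force': 0.0, 'width': 87.69964962839958}
```

View pics/top0.png

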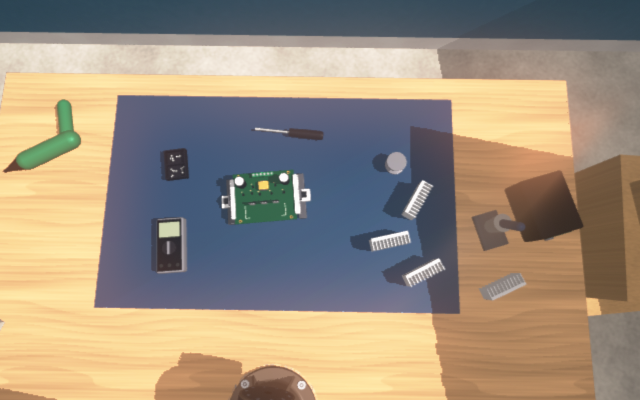

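View pics/side0.png

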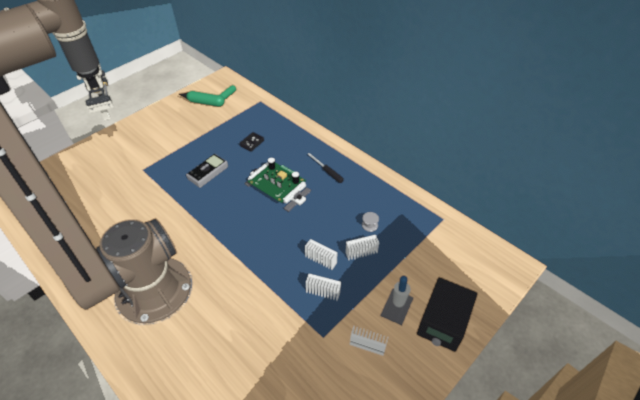

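Four heatsink look-alikes in the top view: (418,200), (390,241), (424,272) and (503,286). Robot's left (+y) is image left, so (390,241) fits; in the side view it should be the one near (321,254). I'll confirm that with an enlarged crop and also enlarge the board.

```bash
cat > h.py <<'E'
import numpy as np, cv2
from plant import bot
from scipy.spatial.transform import Rotation as R
def proj(n,P):
    c=bot.get_calibration(n); P=np.atleast_2d(P); q=(c["view"]@np.c_[P,np.ones(len(P))].T)[:3].T
    return np.c_[c["cx"]+c["fx"]*q[:,0]/-q[:,2], c["cy"]+c["fy"]*-q[:,1]/-q[:,2]]
def ray(n,u,v,z):
    c=bot.get_calibration(n); d=np.array([(u-c["cx"])/c["fx"],-(v-c["cy"])/c["fy"],-1]); M=c["view"]
    o=-M[:3,:3].T@M[:3,3]; w=M[:3,:3].T@d; return o+w*(z-o[2])/w[2]
def crop(im,x,y,w,h,k): return cv2.resize(im[y:y+h,x:x+w],None,fx=k,fy=k,interpolation=cv2.INTER_CUBIC)
E
python3 - <<'E'
from h import *
t=cv2.imread("pics/top0.png");s=cv2.imread("pics/side0.png")
a=np.hstack([crop(t,365,220,50,40,8),crop(s,296,230,50,40,8)])
b=crop(t,215,160,100,35*2//2,8)
cv2.imwrite("pics/c1.png",a)
cv2.imwrite("pics/c2.png",crop(t,215,160,100,70,8))
cv2.imwrite("pics/c3.png",crop(s,240,150,80,62,9))
for p in [(418,200),(390,241),(424,272),(503,286)]:
    P=ray("top",*p,60);print(p,P.round(),proj("side",P).round())
print(ray("top",264,197,40))
E
```

```text
(418, 200) [ 562. -380.   60.] [[361. 242.]]
(390, 241) [ 450. -303.   60.] [[320. 249.]]
(424, 272) [ 370. -391.   60.] [[322. 281.]]
(503, 286) [ 337. -597.   60.] [[367. 333.]]
[568.02737891  41.25101616  40.        ]
```

View pics/c1.png

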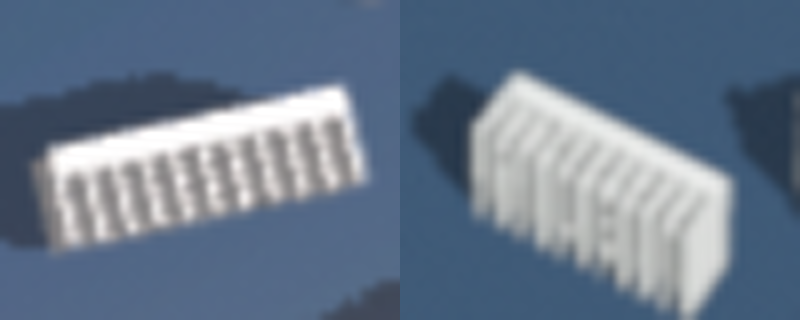

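View pics/c2.png

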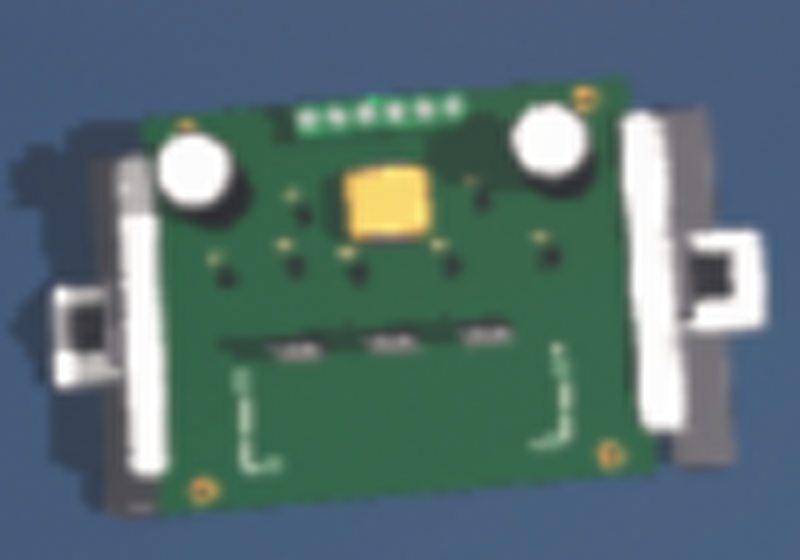

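View pics/c3.png

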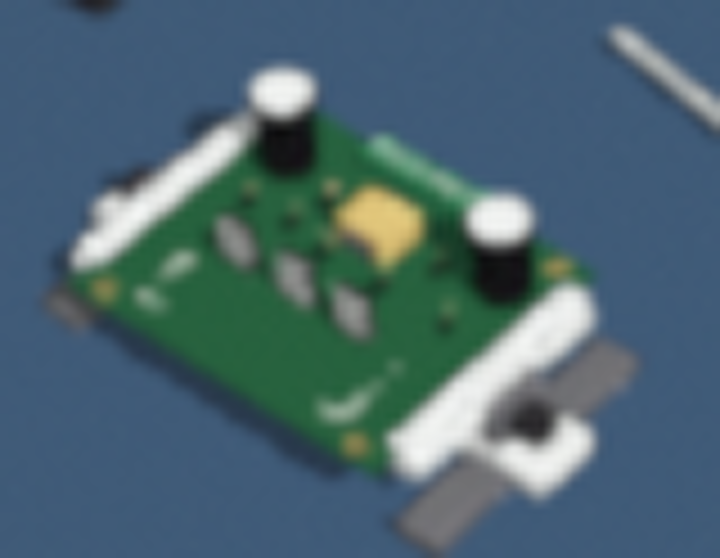

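The top-view crop shows the target heatsink upright at (390,241), flat plate on the far side (+x) and fins toward the robot. It is the leftmost of the four. The board crops show the bare strip toward the robot, grey tabs near top px (252,204), (264,203) and (276,201), and white end marks at both ends. Next I fit both poses using both views.

```bash
cat > fit.py <<'E'
from h import *
from scipy.optimize import least_squares, minimize
def board():
    un=lambda p,o,k:(np.array(p)+.5)/k-.5+np.array(o)
    T=lambda p:un(p,(215,160),8); S=lambda p:un(p,(240,150),9)
    top=[((40,60,80),(194,170)),((40,-60,80),(550,140)),((-22,32,57.5),(297,352)),((-22,0,57.5),(393,344)),((-22,-32,57.5),(488,334)),
     ((-70,85,40),(162,515)),((-70,-85,40),(655,472)),((70,-85,40),(628,80)),((70,85,40),(140,118))]
    side=[((40,60,80),(283,93)),((40,-60,80),(500,220)),((-22,32,57.5),(237,243)),((-22,0,57.5),(295,278)),((-22,-32,57.5),(352,312))]
    def f(p,full=False):
        r=R.from_euler("z",p[2]); out=[]
        for n,L,U in(("top",top,T),("side",side,S)):
            P=r.apply(np.array([a for a,_ in L],float))+[p[0],p[1],0]
            out.append(proj(n,P)-np.array([U(b) for _,b in L]))
        return np.vstack(out) if full else np.vstack(out).ravel()
    s=least_squares(f,[590,40,.08],loss="soft_l1"); print("board",s.x,"deg",np.degrees(s.x[2])); print(f(s.x,True).round(1).tolist()); return s.x
def sink(tf,sf):
    ms={}
    for n,fn,c in(("top",tf,(390,241)),("side",sf,(321,254))):
        im=cv2.imread(fn).astype(int); m=(im[:,:,2]>im[:,:,0]-14).astype(np.uint8)   # mat is blue: B>>R
        m[:,:c[0]-35]=0;m[:,c[0]+35:]=0
        k,l,st,_=cv2.connectedComponentsWithStats(m); i=l[c[1]-3:c[1]+4,c[0]-3:c[0]+4].max(); ms[n]=(l==i); print(n,st[i])
        m2=cv2.morphologyEx((l==i).astype(np.uint8),cv2.MORPH_CLOSE,np.ones((5,5))); ms[n]=m2
    B=np.array([[x,y,z] for x in(-16,16) for y in(-50,50) for z in(0,60)],float)
    def cost(p,each=False):
        r=[]
        for n,m in ms.items():
            h=cv2.convexHull(proj(n,R.from_euler("z",p[2]).apply(B)+[p[0],p[1],0]).astype(np.float32))[:,0]
            K=8;q=np.zeros((400,640),np.float32); x0,y0=np.floor(h.min(0)).astype(int)-6; w,hh=np.ptp(h,axis=0).astype(int)+14
            big=np.zeros((hh*K,w*K),np.float32); cv2.fillConvexPoly(big,np.round(((h-[x0,y0]+.5)*K-.5)*16).astype(int),1.,shift=4)
            q[y0:y0+hh,x0:x0+w]=cv2.resize(big,(w,hh),interpolation=cv2.INTER_AREA)
            r.append(np.abs(q-m).sum()/m.sum())
        return r if each else sum(r)
    best=min((minimize(cost,[445+a,-305+b,c],method="Nelder-Mead",options=dict(initial_simplex=np.array([[0,0,0],[6,0,0],[0,6,0],[0,0,.08]])+[445+a,-305+b,c])) for a in(-5,5) for b in(-5,5) for c in(.15,.25)),key=lambda s:s.fun)
    print("sink",best.x,np.degrees(best.x[2]),cost(best.x,True)); return best.x
if __name__=="__main__":
    b=board(); s=sink("pics/top0.png","pics/side0.png")
    t=cv2.imread("pics/top0.png");sd=cv2.imread("pics/side0.png")
    q0=R.from_quat(bot.read_state()["eef_rot"])
    for nm,p in(("s",s),("b",b)):
        for d in(-90,90):
            q=(R.from_euler("z",p[2]+np.radians(d))*R.from_euler("x",np.pi)).as_quat()
            print(nm,d,bot.solve_ik([p[0],p[1],150],q))
E
python3 fit.py
```

```text
board [5.70771765e+02 4.07864302e+01 1.01304609e-01] deg 5.804326549545032
[[-0.0, -0.2], [0.0, -0.2], [0.3, 0.2], [0.0, 0.2], [-0.1, 0.4], [-0.1, -0.3], [0.2, -0.2], [-0.1, -0.5], [0.3, -0.2], [-0.2, -0.0], [-0.1, -0.1], [-0.3, 0.1], [-0.4, 0.0], [-0.2, 0.2]]
top [369 231  41  20 506]
side [305 240  32  29 562]
sink [ 4.53506770e+02 -3.03695493e+02  2.22169392e-01] 12.72936851231925 [np.float64(0.05539772727272727), np.float64(0.0683107206405694)]
s -90 [-2.30995791e-01  2.11742586e-01 -3.80839961e-01  4.44089210e-16
 -9.78213780e-01  4.53165183e-01]
s 90 [-2.30995791e-01  2.11742586e-01 -3.80839961e-01 -4.44089210e-16
 -9.78213780e-01 -2.68842747e+00]
b -90 [ 0.41313507  0.25328775 -0.32439397  0.         -0.99311461 -0.31183046]
b 90 [ 0.41313507  0.25328775 -0.32439397  0.         -0.99311461  2.8297622 ]
```

Residuals are under 0.5 px and the sizes are consistent. Now I pick.

```bash
cat >> h.py <<'E'
B=np.array([570.77,40.79,0.1013]); S=np.array([453.5,-303.7,0.2222])
def quat(yaw): return (R.from_euler("z",yaw-np.pi/2)*R.from_euler("x",np.pi)).as_quat()
def b2w(x,y,z=0): return R.from_euler("z",B[2]).apply([x,y,z])+[B[0],B[1],0]
def st():
    s=bot.read_state(); print("t %.2f"%s["t"],"tcp",s["tcp_pos"].round(2),"F",s["contact_force"].round(2),"M",s["moment"].round(3),"w %.2f ff %.1f"%(s["width"],s["finger_force"])); return s
E
python3 - <<'E'
from h import *
q=quat(S[2])
bot.move_ptp([S[0],S[1],170],q)
bot.line_to([S[0],S[1],75],200); st()
bot.line_to([S[0],S[1],33],80); st()
bot.move_gripper(28,50); st()
bot.line_to([S[0],S[1],60],60); bot.pause(.3); st()
for n in("top","side"): cv2.imwrite(f"pics/{n}1.png",bot.camera(n)[:,:,::-1])
t=cv2.imread("pics/top1.png");s=cv2.imread("pics/side1.png")
cv2.imwrite("pics/c4.png",np.hstack([crop(t,350,200,80,80,5),crop(s,280,205,80,80,5)]))
E
```

```text
t 4.03 tcp [ 454.17 -303.84   75.6 ] F [0.72 0.19 0.92] M [ 0.05  -0.111  0.036] w 87.61 ff 0.0
t 4.71 tcp [ 453.83 -303.87   33.35] F [ 0.07 -0.74 -0.92] M [ 0.064 -0.051 -0.03 ] w 87.63 ff 0.0
t 5.65 tcp [ 453.11 -303.64   32.92] F [-2.42  0.54  1.89] M [-0.006  0.54   0.032] w 31.66 ff 49.7
t 6.55 tcp [ 453.32 -303.64   59.68] F [-0.07  0.15 -1.4 ] M [0.069 0.026 0.007] w 31.30 ff 49.7
```

View pics/c4.png

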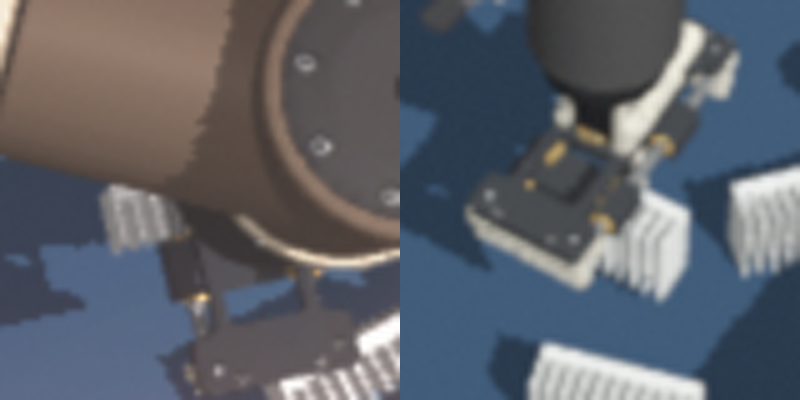

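Crop shows the heatsink held in the fingers and clear of its neighbours. I'll carry it over the near strip and lower it until it makes contact.

```bash
cat >> h.py <<'E'
def favg(n=10):
    F=[];M=[]
    for _ in range(n):
        bot.pause(.02); s=bot.read_state(); F.append(s["contact_force"]); M.append(s["moment"])
    return np.mean(F,0),np.mean(M,0),np.std(F,0)
E
python3 - <<'E'
from h import *
q=quat(B[2])
bot.line_to([S[0],S[1],155],200)
p=b2w(-46,0)
bot.line_to([p[0],p[1],155],170,ori=q)
bot.line_to([p[0],p[1],90],120); bot.line_to([p[0],p[1],78],40)
bot.pause(.3); F0,M0,sd=favg(15); print("tare",F0,M0,sd); np.save("tare.npy",np.r_[F0,M0]); st()
z=78
while z>69:
    z-=.5; bot.line_to([p[0],p[1],z],15); F,M,_=favg(5)
    d=F-F0
    if z<75.5: print(z,d.round(2),bot.read_state()["tcp_pos"].round(2))
    if d[2]>2: break
np.save("z.npy",[z]); st()
for n in("top","side"): cv2.imwrite(f"pics/{n}2.png",bot.camera(n)[:,:,::-1])
t=cv2.imread("pics/top2.png");s=cv2.imread("pics/side2.png")
cv2.imwrite("pics/c5.png",np.hstack([crop(t,215,150,100,90,4),crop(s,230,130,100,90,4)]))
E
```

```text
tare [-0.08233091 -0.01653864 -2.85548585] [ 0.0722982  -0.02191056  0.00110932] [0.42495765 0.46002048 0.7057058 ]
t 11.16 tcp [525.03  36.16  78.05] F [-0.51 -0.42 -2.38] M [ 0.038 -0.07   0.006] w 31.79 ff 49.7
75.0 [0.23 0.38 0.35] [525.    36.13  74.97]
74.5 [ 0.16 -0.15  0.31] [525.    36.13  74.5 ]
74.0 [-0.07 -0.06  0.21] [525.    36.15  74.  ]
73.5 [ 0.08 -0.25  0.21] [525.    36.13  73.49]
73.0 [ 0.04 -0.11 -0.11] [525.    36.13  73.  ]
72.5 [-2.36  0.37  6.92] [525.1   36.15  72.86]
t 14.82 tcp [525.1   36.15  72.86] F [-2.34 -0.08  4.06] M [ 0.251  0.971 -0.068] w 31.64 ff 49.8
```

View pics/c5.png

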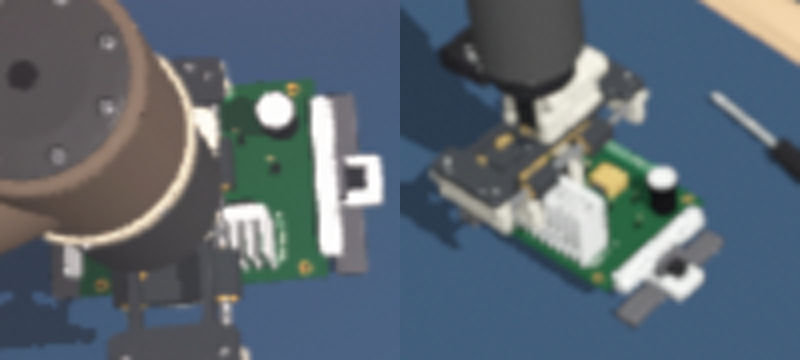

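Contact came at TCP z ≈ 72.9, where it should be (40 + 33). Pictures show the heatsink upright on the bare strip, right end inside the right mark. I'll check its position along y with an overlay of the predicted outline before pressing.

```bash
python3 - <<'E'
from h import *
out=[]
for n,(x,y) in(("top",(255,185)),("side",(340-85,155))):
    im=cv2.imread(f"pics/{n}2.png"); k=10; c=crop(im,x,y,40,45,k)
    def dr(P,col):
        W=np.array([b2w(*a) for a in P]); u=((proj(n,W)-[x,y]+.5)*k-.5)
        cv2.polylines(c,[np.round(u).astype(int)],False,col,1)
    dr([(-62,-50,100),(-30,-50,100),(-30,-50,40),(-62,-50,40),(-62,-50,100)],(0,0,255))
    dr([(-22,-55,40),(-62,-55,40)],(0,255,255))
    out.append(c)
cv2.imwrite("pics/c6.png",np.hstack(out))
E
```

```text
(no output)
```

View pics/c6.png

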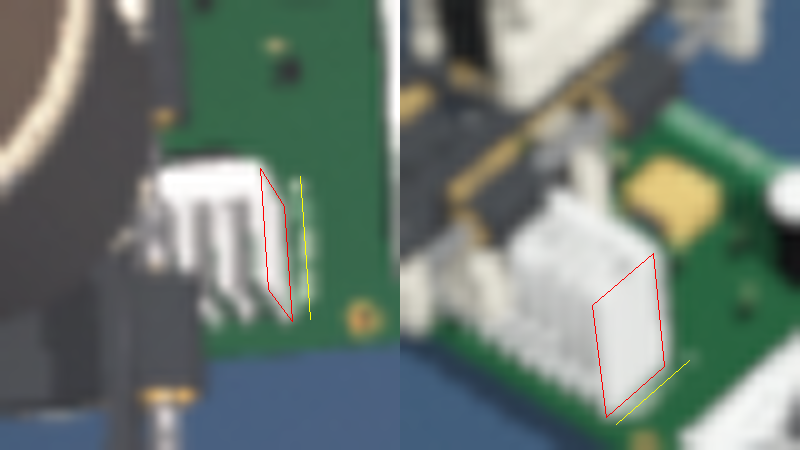

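The outline matches within about 1 mm, so I'll shift +1 mm in y. Now ease off the downward force, slide in and press to 12 N.

```bash
python3 - <<'E'
from h import *
T=np.load("tare.npy"); F0,M0=T[:3],T[3:]
rb=R.from_euler("z",-B[2]); Z=72.88
def go(x,v): bot.line_to(b2w(x,1,Z),v)
go(-46,10); F,M,_=favg(); print("set",rb.apply(F-F0).round(2))
go(-40,20)
x=-40
while x<-28:
    x+=.4; go(x,10); F,M,_=favg(8); d=rb.apply(F-F0); s=bot.read_state()
    a=rb.apply(s["tcp_pos"]-[B[0],B[1],0])
    print(round(x,2),d.round(2),"Mz %.3f"%(M-M0)[2],"My %.2f"%rb.apply(M-M0)[1],a.round(2),"w %.2f"%s["width"])
    if -d[0]>11.3: break
np.save("x.npy",[x,Z]); st()
E
```

```text
set [-1.26  0.57  4.47]
-39.6 [-0.12 -0.85  4.24] Mz -0.009 My 0.05 [-39.49   0.99  72.88] w 31.79
-39.2 [-2.27 -0.55  6.26] Mz 0.003 My 0.77 [-39.4    0.97  72.89] w 31.31
-38.8 [-3.33 -0.03  7.84] Mz 0.003 My 1.42 [-39.07   0.96  72.9 ] w 31.62
-38.4 [-4.55  0.34  8.44] Mz -0.016 My 1.67 [-38.85   0.96  72.88] w 31.50
-38.0 [-5.25  0.56  9.81] Mz -0.012 My 2.01 [-38.69   0.93  72.87] w 31.20
-37.6 [-6.33  0.83 10.7 ] Mz -0.015 My 2.36 [-38.54   0.92  72.88] w 31.33
-37.2 [-7.14  1.36 11.65] Mz 0.007 My 2.70 [-38.35   0.89  72.9 ] w 31.24
-36.8 [-8.17  1.9  12.11] Mz -0.004 My 3.05 [-38.2    0.93  72.89] w 31.41
-36.4 [-8.83  2.22 13.63] Mz -0.008 My 3.42 [-38.01   0.89  72.9 ] w 31.57
-36.0 [-9.73  2.32 14.66] Mz -0.003 My 3.74 [-37.89   0.87  72.88] w 31.16
-35.6 [-11.1    2.62  15.49] Mz 0.012 My 4.10 [-37.72   0.89  72.9 ] w 31.28
-35.2 [-11.6    3.11  16.69] Mz 0.014 My 4.46 [-37.58   0.85  72.89] w 31.37
t 20.40 tcp [533.3   37.83  72.89] F [-11.97   1.56  13.63] M [ 0.778  4.582 -0.01 ] w 31.37 ff 49.9
```

Fz has grown to about 17 N, so board friction accounts for some of the measured push. I'll raise the command slightly to unload the board, then retune the push.

```bash
python3 - <<'E'
from h import *
T=np.load("tare.npy"); F0,M0=T[:3],T[3:]
rb=R.from_euler("z",-B[2]); x,Z=np.load("x.npy")
for _ in range(14):
    Z+=.12; bot.line_to(b2w(x,1,Z),8); F,M,_s=favg(10); d=rb.apply(F-F0); s=bot.read_state()
    a=rb.apply(s["tcp_pos"]-[B[0],B[1],0])
    print(round(x,2),round(Z,2),d.round(2),"Mz %.3f"%(M-M0)[2],"My %.2f"%rb.apply(M-M0)[1],a.round(2),"w %.2f"%s["width"])
    if d[2]<4.5: break
np.save("x.npy",[x,Z]); st()
for n in("top","side"): cv2.imwrite(f"pics/{n}3.png",bot.camera(n)[:,:,::-1])
s=cv2.imread("pics/side3.png");t=cv2.imread("pics/top3.png")
cv2.imwrite("pics/c7.png",np.hstack([crop(t,255,185,40,45,10),crop(s,255,155,40,45,10)]))
E
```

```text
-35.2 73.0 [-11.47   3.19  15.49] Mz 0.024 My 4.29 [-37.59   0.86  72.88] w 31.32
-35.2 73.12 [-11.06   3.12  14.15] Mz 0.030 My 4.12 [-37.6    0.84  72.89] w 31.66
-35.2 73.24 [-10.38   2.68  13.28] Mz 0.010 My 3.97 [-37.61   0.88  72.89] w 31.31
-35.2 73.36 [-10.16   2.71  11.98] Mz 0.013 My 3.80 [-37.58   0.86  72.93] w 31.58
-35.2 73.48 [-9.95  2.64 11.11] Mz 0.011 My 3.63 [-37.62   0.86  72.92] w 30.70
-35.2 73.6 [-9.11  2.5   9.95] Mz 0.005 My 3.48 [-37.61   0.88  72.94] w 31.81
-35.2 73.72 [-8.61  2.41  8.78] Mz 0.036 My 3.32 [-37.62   0.86  72.95] w 31.52
-35.2 73.84 [-8.18  2.41  7.84] Mz 0.048 My 3.16 [-37.63   0.85  72.95] w 31.63
-35.2 73.96 [-7.84  2.23  6.36] Mz 0.010 My 2.99 [-37.62   0.87  72.98] w 31.13
-35.2 74.08 [-7.65  2.15  5.57] Mz 0.016 My 2.85 [-37.66   0.9   72.96] w 31.71
-35.2 74.2 [-7.35  1.94  4.63] Mz 0.009 My 2.68 [-37.64   0.88  72.99] w 31.30
-35.2 74.32 [-6.84  2.33  2.98] Mz 0.039 My 2.51 [-37.68   0.87  72.98] w 31.38
t 25.40 tcp [533.19  37.84  72.98] F [-7.19  2.45  0.2 ] M [0.513 2.581 0.074] w 31.38 ff 49.8
```

View pics/c7.png

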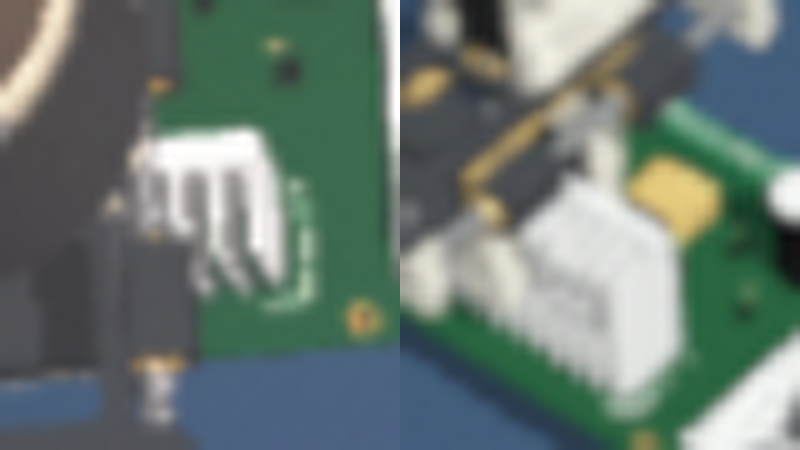

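The crops show the heatsink upright, seated, and with its right end just inside the mark. Finish with a controlled push to about 12 N, keep Fz low, and check tilt and yaw.

```bash
python3 - <<'E'
from h import *
T=np.load("tare.npy"); F0,M0=T[:3],T[3:]
rb=R.from_euler("z",-B[2]); x,Z=np.load("x.npy"); J=np.array([[2.25,-3.1],[2.4,-9.6]])
for i in range(14):
    F,M,_s=favg(12); d=rb.apply(F-F0); s=bot.read_state()
    a=rb.apply(s["tcp_pos"]-[B[0],B[1],0])
    t=np.degrees((R.from_quat(quat(B[2])).inv()*R.from_quat(s["eef_rot"])).as_rotvec())
    print(round(x,2),round(Z,2),d.round(2),"Mz %.3f"%(M-M0)[2],a.round(2),"tilt deg",t.round(2),"w %.2f"%s["width"])
    e=np.array([12.3+d[0],3.5-d[2]])
    if abs(e[0])<.6 and abs(e[1])<1: break
    dx,dz=np.clip(np.linalg.solve(J,e),-.8,.8); x+=dx; Z+=dz; bot.line_to(b2w(x,1,Z),8)
np.save("x.npy",[x,Z]); st()
E
```

```text
-35.2 74.32 [-6.42  1.91  3.35] Mz 0.028 [-37.69   0.88  72.97] tilt deg [-0.27  0.01  0.05] w 31.27
-34.4 75.12 [-6.56  1.94 -0.24] Mz -0.002 [-37.56   0.76  73.16] tilt deg [-0.35  0.02  0.07] w 31.33
-33.6 75.5 [-7.3   2.26 -1.7 ] Mz 0.023 [-37.32   0.7   73.2 ] tilt deg [-0.41  0.02  0.09] w 31.33
-32.8 75.52 [-8.89  2.79  0.31] Mz 0.020 [-36.93   0.72  73.24] tilt deg [-0.44  0.02  0.09] w 31.89
-32.0 75.59 [-10.42   3.33   1.16] Mz -0.005 [-36.59   0.69  73.22] tilt deg [-0.49  0.03  0.09] w 31.28
-31.23 75.54 [-11.78   3.85   2.92] Mz 0.020 [-36.16   0.7   73.23] tilt deg [-0.52  0.03  0.09] w 31.27
t 28.00 tcp [534.73  37.83  73.23] F [-12.67   3.     0.78] M [1.13  4.601 0.041] w 31.27 ff 49.8
```

About 12 N with almost no yaw moment, but the compliant arm leans 0.5°. I'll trim that out, retune, and hold for 4 s.

```bash
python3 - <<'E'
from h import *
T=np.load("tare.npy"); F0,M0=T[:3],T[3:]
rb=R.from_euler("z",-B[2]); x,Z=np.load("x.npy"); J=np.array([[2.25,-3.1],[2.4,-9.6]])
yb=rb.inv().apply([0,1,0]); Q=lambda g:(R.from_rotvec(np.radians(-g)*yb)*R.from_quat(quat(B[2]))).as_quat()
def rep():
    F,M,_s=favg(12); d=rb.apply(F-F0); s=bot.read_state(); a=rb.apply(s["tcp_pos"]-[B[0],B[1],0])
    t=np.degrees((R.from_quat(quat(B[2])).inv()*R.from_quat(s["eef_rot"])).as_rotvec())
    print("%.1f"%s["t"],round(x,2),round(Z,2),d.round(2),"Mz %.3f"%(M-M0)[2],a.round(2),"tilt",t.round(2),"w %.2f"%s["width"]); return d
g=.25; x-=.3; bot.line_to(b2w(x,1,Z),8,ori=Q(g)); rep()
g=.5; x-=.3; bot.line_to(b2w(x,1,Z),8,ori=Q(g))
for i in range(10):
    d=rep(); e=np.array([12.3+d[0],3.5-d[2]])
    if abs(e[0])<.7 and abs(e[1])<1.5: break
    dx,dz=np.clip(.7*np.linalg.solve(J,e),-.5,.5); x+=dx; Z+=dz; bot.line_to(b2w(x,1,Z),8)
for _ in range(4): bot.pause(.8); rep()
s=bot.camera("side");t=bot.camera("top")
cv2.imwrite("pics/c8.png",np.hstack([crop(t,215,150,100,90,4),crop(s,230,130,100,90,4)])[:,:,::-1])
E
```

```text
28.4 -31.53 75.54 [-11.51   3.97   1.98] Mz 0.013 [-36.38   0.68  73.16] tilt [-0.26  0.03  0.1 ] w 31.11
28.9 -31.83 75.54 [-10.63   3.52   1.33] Mz 0.028 [-36.58   0.7   73.09] tilt [-0.01  0.03  0.1 ] w 31.63
29.4 -31.37 75.5 [-11.72   4.13   2.52] Mz 0.052 [-36.28   0.68  73.09] tilt [-0.02  0.03  0.1 ] w 31.37
30.4 -31.37 75.5 [-11.51   4.21   2.37] Mz 0.051 [-36.25   0.69  73.11] tilt [-0.02  0.03  0.1 ] w 31.58
31.4 -31.37 75.5 [-11.6    4.06   2.51] Mz 0.034 [-36.29   0.7   73.08] tilt [-0.02  0.03  0.09] w 31.98
32.4 -31.37 75.5 [-11.43   3.98   2.32] Mz 0.048 [-36.32   0.67  73.07] tilt [-0.02  0.03  0.09] w 31.83
33.4 -31.37 75.5 [-11.4    4.04   2.15] Mz 0.030 [-36.3    0.67  73.08] tilt [-0.02  0.03  0.1 ] w 31.32
```

View pics/c8.png

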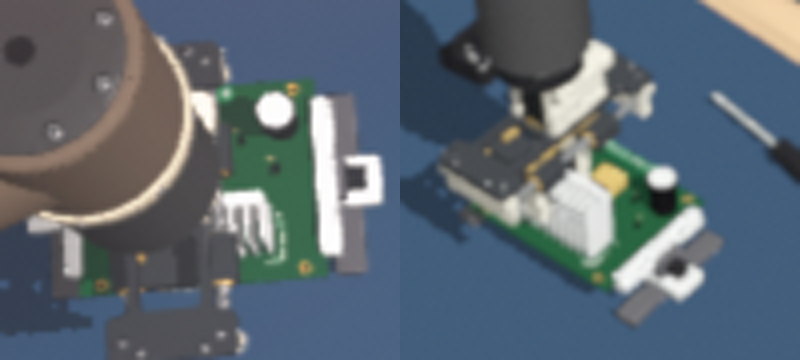

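It's steady, square (tilt under 0.1°) and between the marks. One small extra downward bias to make sure it's seated, hold again, then hand in.

```bash
python3 - <<'E'
from h import *
T=np.load("tare.npy"); rb=R.from_euler("z",-B[2])
bot.line_to(b2w(-31.37,1,75.2),5)
for _ in range(4):
    bot.pause(.8); F,M,_s=favg(12); s=bot.read_state(); print("%.1f"%s["t"],rb.apply(F-T[:3]).round(2),"Mz %.3f"%(M[2]-T[5]),s["tcp_pos"].round(2))
f=rb.apply(F-T[:3])
if 10<-f[0]<15: print(bot.close_job())
E
```

```text
34.7 [-12.21   4.08   4.57] Mz 0.041 [534.73  37.78  73.05]
35.7 [-12.17   4.24   4.53] Mz 0.049 [534.72  37.8   73.06]
36.7 [-12.43   4.21   4.44] Mz 0.049 [534.76  37.8   73.05]
37.7 [-12.22   4.25   4.62] Mz 0.040 [534.76  37.82  73.06]
the job is handed in; nothing more can be done
None
```

The leftmost heatsink is standing on the board with its right end seen inside the mark (the left end was hidden by the arm), held square against the transistors at about 12 N for well over 3 s; I handed the job in at 37.7 s with the gripper still pressing.

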